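# Check the two hinged lids of a food warmer

### The arm

A 6-joint arm with a two-finger parallel gripper is mounted at the origin on the work surface. World frame = base frame: x ahead of the robot, y to its left, z up, the work surface at z = 0. Lengths are in m, angles in rad, forces in N, time in s.
With the tool pointing down it reaches from about 0.35 to 0.975 m from the base axis. Payload 4.9 kg.
Tool frame: the origin (TCP) lies at the centre of the arm's flange, where the gripper is bolted on; the fingertips stand 173 mm ahead of it and the grasp point (between the pads) lies 155 mm ahead of it (ctrl.finger_overhang is the distance from the TCP to the fingertips, in m); z points along the fingers, y is the direction in which the jaws open and shut (so a half turn about z gives the same grasp; the last joint's range is limited). The gripper opens to 85 mm and grips with 20 to 120 N. Pads are 22 mm wide; open, the fingers measure 114 mm over their backs; the gripper's body (76 mm by 85 mm) begins 54 mm behind the grasp point. The pads swing forward as they close: fully open they stand 13 mm farther back than shut.
Start: joints at [1.007, 0.053, 1.613, -0, 1.476, -0.119], TCP at [0.269, 0.564, 0.405] pointing down, gripper open.
Joint ranges: [-3.01, 3.01], [-1.01, 2.22], [0.06, 2.58], [-1.02, 4.17], [0.09, 2.62], [-3.14, 3.14]. Speed limits (rad/s): [2.57, 2.57, 3.14, 3.14, 3.14, 3.14].

### API

Orientations are given as a rotation vector (axis times angle).
In Python, from station import ctrl, eyes, spotter gives the robot as it stands.
- The arm moves only by the shell command python3 -m crank 'ROWS' [FORCE]. ROWS is JSON, a list of rows, each a list of 7 numbers: the turn, a rotation vector about the tool's x, y, z in rad, then the shift along the tool's x, y, z in mm, then the closure, from -1 (fully open) to 1 (shut). A call has 1 to 8 rows; each row shifts and turns the pose as measured when the row begins, along the tool's axes as they then stand; what a row does not reach is not made up. A row lasts 1/12 s, in which the tool goes at most 41.7 mm and 7.16 degrees, less where a joint would pass 70% of its speed; a pose out of reach is approached as far as the arm can. A call is refused whole if a number of a shift passes 41.7 or a number of a turn 0.125, either way. A call with a gripper value outside its range is refused whole. The fingers move at their own pace and stop on an object; FORCE is the grip in N (left out, the last holds). Time passes only in rows, so rows that do not move let the fingers close. It gives the time, the measured TCP pose, the force and the opening at its end, in the units of the state.
- ctrl.get_obs(): the state, without advancing time (a new reading comes with each control period).
- eyes.get_image(name): name is "scene" or "top"; returns a dict with "image" (400x640x3 uint8, red, green, blue), "vertical_fov" (degrees; the focal length in pixels is half the picture's height over the tangent of half this angle, whatever the lens; pixels are square), "cx", "cy" (the principal point, pixels), "rvec" (rotation vector, rad) and "tvec" (3), from world to camera coordinates, as OpenCV has them. Camera axes: x right, y down, z forward; pixel columns grow to the right and rows downward; lengths in m; the calibration is good to about 2 mm. A picture is of the moment at which its call begins. There is no depth.
- ctrl.finish_job(): hands the job in, once; it reports no verdict.
Trained networks look in a picture, given as the dict that the camera call returned (one of the last four; its "shot" number tells which), for a name from the list of things; names that differ only in an ending like _2 or _b are one class to them, and where a whole thing is asked for, a point or a joint stands for the part that bears it (a point fixed in the world has none). Each returns a list of dicts, best first, with "confidence" (0 to 1); they miss things now and then, are a little off and sometimes report something else, mostly with a low value. They report only what shows in the picture. A call takes as long as a camera call.
- spotter.look_for(query, picture): "centre" ([x, y, z] in m, in world coordinates, good to about 4 mm: the middle of the surface that is visible of it).
- spotter.outline_of(query, picture): "region" (400x640 bool, what is visible of it).
- spotter.mark_of(query, picture): "centre" ([x, y, z] in m, in world coordinates, good to about 4 mm: a listed point, or the origin of a listed thing).
The state is a dict: "t": time; "q": joint angles; "dq": joint speeds; "effort": joint torques, N m; "tool_pos": TCP position; "tool_rot": TCP orientation; "contact_force": force on the tool from outside, world axes, zero at the start; "wrist_torque": the same for the moment, N m; "opening": finger opening in m.
Only numpy, scipy, OpenCV 4.12 (cv2) and the standard library are available. Lean on these libraries where they do the work, as an engineer would, in place of code of your own. Each camera call takes 0.05 s, during which the arm holds its last target.

### The job

Before service, try both lids of the food warmer by their handles, first the left and then the right: raise each gently as far as it will go and feel for the hinge that binds. One of the two binds part way up: do not force it, but ease that lid back down until it is shut. Leave the lid that swings freely standing fully open for filling; neither lid may slam, and the things around the warmer stay where they are.

Things in the scene. Friction and masses are not known exactly. Their poses are not given: they have to be found in the camera images.
- warmer: Stainless countertop food warmer, fixed: 200 mm deep (x), 430 wide (y), 140 high; along its rear a hinge cover, 176 high. Origin: centre of its underside, on the counter. x points from its front to its rear (away from the robot, turned up to 12 degrees), y to the robot's left. Front face at x = -100 mm, two lids side by side on top. One hinge, left or right, is bent inside the cover and binds; nothing shows it.
- lid_left: Left lid (robot's left) with its handle: 188 mm wide sheet, 4 mm thick, 0.27 to 0.53 kg, hinged at its rear about a level axis along the warmer's y. Origin: middle of the hinge axis; lid and handle extend along its own -x, z is the normal of its upper face. From its front edge, in its plane, a loop handle sticks out 50 mm: a black round grip bar on two rods 90 mm apart.
- lid_right: Right lid (robot's right, -y), alike.
- swing_left (a joint): Angle of the left lid, rad: 0 shut, 1.70 fully open on its stop, just past upright, where it stays by itself; let go well below upright, it falls shut. A free lid takes 1.5 to 3.5 N at the bar to lift, less as it rises. The bent hinge feels the same until it binds somewhere from 0.4 to 0.9 rad; from there the resistance at the bar climbs by about 1 N per 2 mm of the bar's path.
- swing_right (a joint): The same for the right lid.
- handle_left (a point): Middle of the left lid's black round grip bar, 12 mm thick and 100 mm long, along the warmer's y; 175 mm from the hinge axis, 50 mm clear of the lid's edge. With the lid shut it is 146 mm above the counter, free all round. It can be pinched from above and turns between the fingers as the lid swings.
- handle_right (a point): The same point of the right lid's grip bar.
- hinge_left (a point): Middle of the left lid's hinge axis (along the warmer's y), 146 mm above the counter; does not move.
- hinge_right (a point): The same point for the right lid.
- sauce_bottle: Red sauce bottle, 64 mm across, 190 mm high, standing loose on the counter at the right of the warmer. Origin: centre of its foot. A bystander.
- steel_bowl: Small steel bowl, 140 mm across, 60 mm high, loose on the counter at the right of the warmer. Origin: centre of its foot. A bystander.
- meal_tray: Green serving tray 200 by 280 mm with two white meal boxes on it, 42 mm high in all, one loose piece at the left of the warmer. Origin: centre of its underside. A bystander.

How it is judged:
On the way, in this order (a step that is already met when the one before it is completed fails the run):
1. the left lid is raised until it is fully open (1.55 rad or more) or until its hinge binds (15 N in the hinge, about 2 N at the handle) ((value of joint swing_left above 1.55 rad or contact force between lid_left and warmer above 15 N)).
2. the right lid is raised until it is fully open (1.55 rad or more) or until its hinge binds (15 N in the hinge, about 2 N at the handle) ((value of joint swing_right above 1.55 rad or contact force between lid_right and warmer above 15 N)).
At the end, for the whole second after the job is handed in: The lid that swings freely stands fully open (1.55 rad or more) and the lid that binds is shut (under 0.04 rad), both at rest and let go; the things around the warmer are within 20 mm of where they stood (((value of joint swing_left above 1.55 rad and value of joint swing_right below 0.04 rad) or (value of joint swing_right above 1.55 rad and value of joint swing_left below 0.04 rad)) and velocity of joint swing_left between -0.1 and 0.1 rad/s and velocity of joint swing_right between -0.1 and 0.1 rad/s); the robot touches nothing.
It fails at once if a lid that binds is forced: over 130 N in its hinge, that is 18 N at the handle on top of the lid's own weight (contact force between any of lid_left, lid_right and warmer above 130 N).
It fails at once if a lid slams or is thrown (faster than 4 rad/s) (velocity of joint any of swing_left, swing_right below -4 rad/s or velocity of joint any of swing_left, swing_right above 4 rad/s).
It fails at once if the sauce bottle is moved by more than 20 mm (distance of sauce_bottle from where it was at the start of the episode above 0.02 m).
It fails at once if the steel bowl is moved by more than 20 mm (distance of steel_bowl from where it was at the start of the episode above 0.02 m).
It fails at once if the meal tray is moved by more than 20 mm (distance of meal_tray from where it was at the start of the episode above 0.02 m).
It also fails if it takes over 69 s, if anything falls off the work surface, if the arm or the gripper's body presses on something with over 40 N, if the wrist force passes 120 N, or if a joint passes its speed limit or range.

## Working session

There is one attempt and no reset: what is moved stays moved. The work goes in short steps, Python scripts to look and compute and a shell command to move; the robot and the scene stay as the last step left them, time stands still between calls to the robot, and variables do not carry over. Pictures are saved under pics/ and viewed, and the job is handed in when it is done.

```bash
ls; mkdir -p pics
cat > h.py <<'E'
import numpy as np,cv2
from station import ctrl,eyes,spotter
from scipy.spatial.transform import Rotation as R
def snap(n,f):
    p=eyes.get_image(n); cv2.imwrite('pics/'+f,p['image'][:,:,::-1]); return p
E
python3 - <<'E'
from h import *
o=ctrl.get_obs(); print(o)
for n in ['scene','top']:
    p=snap(n,n+'0.png')
    for q in ['handle_left','handle_right','hinge_left','hinge_right','warmer','sauce_bottle','steel_bowl','meal_tray']:
        r=spotter.mark_of(q,p); print(n,q,[(np.round(d['centre'],3).tolist(),round(d['confidence'],2)) for d in r[:2]])
E
```

```text
pics
{'t': 0.0, 'q': array([ 1.00700240e+00,  5.33721452e-02,  1.61428666e+00, -7.95869269e-06,
        1.47600307e+00, -1.19006982e-01]), 'dq': array([ 0.00069118, -0.00123192,  0.00145728, -0.00167956,  0.00189056,
       -0.00100626]), 'effort': array([ 4.47241136e-04, -3.93680799e+01, -3.70176065e+01, -8.76979061e-05,
        7.14158843e-03,  7.65622701e-06]), 'tool_pos': array([0.26877785, 0.56396159, 0.40345756]), 'tool_rot': array([-0.69277204, -3.0635529 ,  0.00306624]), 'contact_force': array([ 0.10783262, -0.69783022,  0.76501053]), 'wrist_torque': array([-0.02124824,  0.03792389,  0.04423321]), 'opening': 0.0855026448840038}
scene handle_left [([0.461, 0.131, 0.147], 0.65)]
scene handle_right [([0.483, -0.084, 0.145], 0.9)]
scene hinge_left [([0.629, 0.139, 0.144], 0.84)]
scene hinge_right [([0.655, -0.063, 0.151], 0.61)]
scene warmer []
scene sauce_bottle [([0.486, -0.446, -0.003], 0.78)]
scene steel_bowl [([0.664, -0.462, 0.004], 0.71)]
scene meal_tray [([0.589, 0.533, 0.004], 0.63)]
top handle_left [([0.457, 0.128, 0.146], 0.78), ([0.626, 0.139, 0.145], 0.44)]
top handle_right [([0.482, -0.082, 0.15], 0.56)]
top hinge_left [([0.627, 0.147, 0.142], 0.83), ([0.483, -0.081, 0.148], 0.22)]
top hinge_right [([0.658, -0.059, 0.145], 0.95)]
top warmer [([0.604, 0.036, 0.001], 0.76)]
top sauce_bottle [([0.488, -0.45, -0.002], 0.63), ([0.659, -0.061, 0.144], 0.59)]
top steel_bowl []
top meal_tray [([0.592, 0.538, -0.002], 0.84)]
```

View pics/scene0.png

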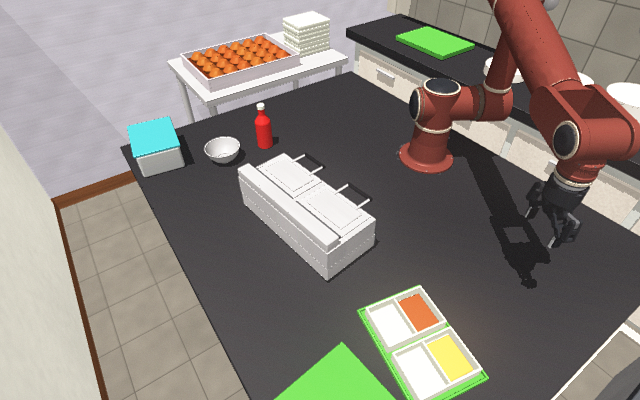

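View pics/top0.png

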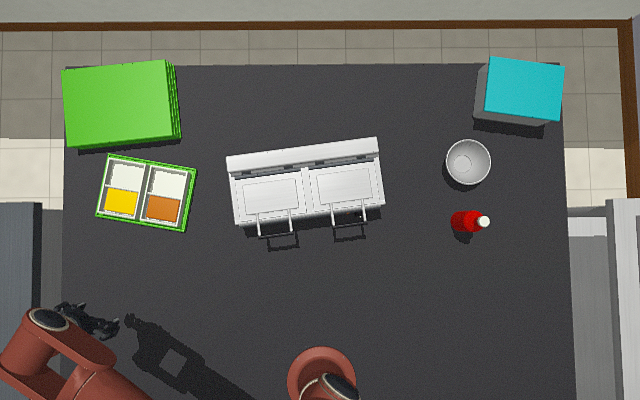

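The scene view shows the warmer centred at about (305,210), with its handles toward the robot. In the top view the bars are at about (280,243) and (349,234), with the cover edge running (227,157)→(377,138). The tray is on the left, the bottle and bowl on the right. Next I'll refine the bars and the yaw.

```bash
cat >> h.py <<'E'
def proj(p,X):
    f=200/np.tan(np.radians(p['vertical_fov'])/2)
    K=np.array([[f,0,p['cx']],[0,f,p['cy']],[0,0,1.]])
    return cv2.projectPoints(np.float64(X).reshape(-1,1,3),np.float64(p['rvec']),np.float64(p['tvec']),K,None)[0].reshape(-1,2)
def ray(p,uv,z):
    f=200/np.tan(np.radians(p['vertical_fov'])/2)
    Rm=R.from_rotvec(p['rvec']).as_matrix(); t=np.array(p['tvec']); c=-Rm.T@t
    d=Rm.T@np.array([(uv[0]-p['cx'])/f,(uv[1]-p['cy'])/f,1]); return c+d*(z-c[2])/d[2]
E
python3 - <<'E'
from h import *
a={k:[] for k in['handle_left','handle_right','hinge_left','hinge_right']}
for i in range(4):
  for n in ['scene','top']:
    p=snap(n,n+'1.png')
    for q in a:
        for d in spotter.mark_of(q,p)[:1]:
            a[q].append(d['centre'])
    if i==3:
        im=p['image'][:,:,::-1]
        x,y,w,h=(225,130,170,125) if n=='top' else (230,140,160,140)
        cv2.imwrite(f'pics/{n}crop.png',cv2.resize(im[y:y+h,x:x+w],None,fx=4.5,fy=4.2 if 0 else 4.5,interpolation=cv2.INTER_CUBIC)[:600,:800])
for q in a: print(q,np.median(a[q],0).round(4),np.std(a[q],0).round(4))
o=ctrl.get_obs(); print(R.from_rotvec(o['tool_rot']).as_matrix().round(3), o['t'])
E
```

```text
handle_left [0.4585 0.1272 0.1471] [0.0022 0.0019 0.0014]
handle_right [ 0.4835 -0.0837  0.1456] [0.0016 0.0028 0.0032]
hinge_left [0.626  0.1423 0.1445] [0.0021 0.0022 0.0016]
hinge_right [ 0.655  -0.0599  0.1473] [0.0087 0.0672 0.0022]
[[-0.903  0.43   0.   ]
 [ 0.43   0.903 -0.   ]
 [-0.    -0.    -1.   ]] 2.9
```

View pics/topcrop.png

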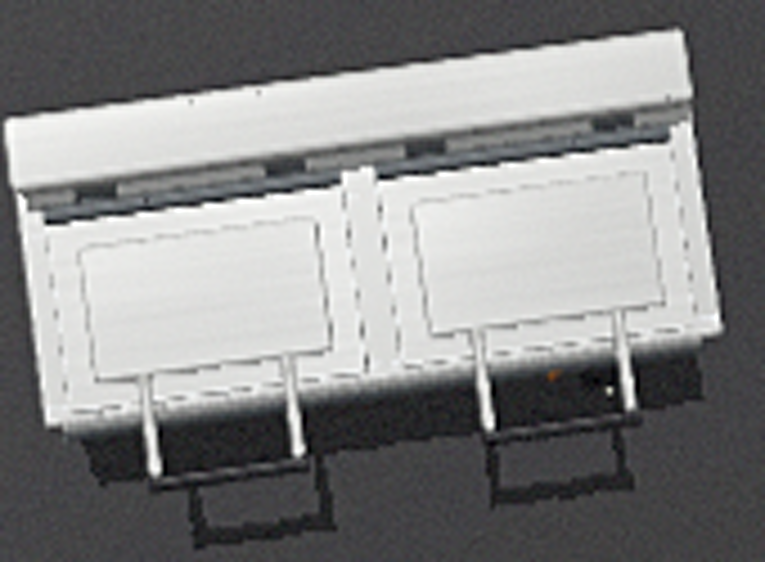

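The crop shows the left grip bar from about (152,484) to (305,463) and the right one from (487,436) to (640,418). The two lower dark loops are their shadows.

Run:
```python
from h import *
p=eyes.get_image('top')
g=lambda u,v: ray(p,(225+(u+.5)/4.5-.5,130+(v+.5)/4.5-.5),.146)
for a,b in [((152,484),(305,463)),((487,436),(640,418))]:
    A,B=g(*a),g(*b); print(A.round(4),B.round(4),((A+B)/2).round(4),np.degrees(np.arctan2(-(A-B)[0],(A-B)[1])),np.linalg.norm(A-B))
A,B=[ray(p,(225+(u+.5)/4.5-.5,130+(v+.5)/4.5-.5),.176) for u,v in [(5,120),(683,30)]]
print(A,B,np.degrees(np.arctan2(-(A-B)[0],(A-B)[1])),np.linalg.norm(A-B))
```

```text
[0.451  0.1718 0.146 ] [0.4624 0.0763 0.146 ] [0.4567 0.1241 0.146 ] 6.7827934539500445 0.09610064552947611
[ 0.4772 -0.0378  0.146 ] [ 0.4868 -0.1342  0.146 ] [ 0.482 -0.086  0.146] 5.683909531660628 0.09690812546537111
[0.67621449 0.25627002 0.176     ] [ 0.72671965 -0.16239061  0.176     ] 6.878641992216557 0.42169597223604366
```

```bash
cat >> h.py <<'E'
def rel(pos,yaw=6.8):
    o=ctrl.get_obs(); Rm=R.from_rotvec(o['tool_rot'])
    c,s=np.cos(np.radians(yaw)),np.sin(np.radians(yaw))
    T=R.from_matrix(np.array([[-s*-1,c,0],[-c,s,0],[0,0,-1]]).astype(float))
    print('t',o['t'],'pos',o['tool_pos'].round(4),'turn',(Rm.inv()*T).as_rotvec().round(3),'shift mm',(Rm.inv().apply(np.array(pos)-o['tool_pos'])*1e3).round(1),
     'F',o['contact_force'].round(2),'open',round(o['opening'],4),'q',o['q'].round(2))
E
python3 -m crank '[[0,0,0,-29.8,-26.2,0,0.3],[0,0,0,-29.8,-26.2,0,0.3],[0,0,0,-29.8,-26.2,0,0.3],[0,0,0,-29.8,-26.2,0,0.3],[0,0,0,-29.8,-26.2,0,0.3],[0,0,0,-29.8,-26.2,0,0.3],[0,0,0,-29.8,-26.2,0,0.3],[0,0,0,-29.8,-26.2,0,0.3]]' 20
python3 -c "
from h import *
rel([.4575,.1265,.40])"
```

```text
t: 3.62
tool_pos: [0.3957, 0.2674, 0.4037]
tool_rot: [0.67, 3.069, 0.004]
contact_force: [1.3, -0.2, 0.1]
opening: 0.0298Traceback (most recent call last):
  File "<string>", line 3, in <module>
    rel([.4575,.1265,.40])
    ~~~^^^^^^^^^^^^^^^^^^^
  File "h.py", line 17, in rel
    T=R.from_matrix(np.array([[-s*-1,c,0],[-c,s,0],[0,0,-1]]).astype(float))
  File "scipy/spatial/transform/_rotation.pyx", line 1143, in scipy.spatial.transform._rotation.Rotation.from_matrix
ValueError: Non-positive determinant (left-handed or null coordinate frame) in rotation matrix 0: [[ 0.11840397  0.99296551  0.        ]
 [-0.99296551  0.11840397  0.        ]
 [ 0.          0.         -1.        ]].
```

```bash
sed -i 's/\[\[-s\*-1,c,0\],\[-c,s,0\]/[[-s,c,0],[c,s,0]/' h.py
python3 -c "
from h import *
rel([.4575,.1265,.40])"
```

```text
t 3.6167 pos [0.3957 0.2674 0.4037] turn [ 2.000e-03 -1.000e-03  1.022e+00] shift mm [-114.9 -102.3    3.4] F [ 1.34 -0.19  0.12] open 0.0298 q [ 0.44 -0.31  1.95  0.    1.51 -0.7 ]
```

```bash
python3 -m crank '[[0,0,0,-28.7,-25.6,1,0.3],[0,0,0,-28.7,-25.6,1,0.3],[0,0,0,-28.7,-25.6,1,0.3],[0,0,0,-28.7,-25.6,1,0.3]]' 20
python3 -m crank '[[0,0,0.125,0,0,0,0.3],[0,0,0.125,0,0,0,0.3],[0,0,0.125,0,0,0,0.3],[0,0,0.125,0,0,0,0.3],[0,0,0.125,0,0,0,0.3],[0,0,0.125,0,0,0,0.3],[0,0,0.125,0,0,0,0.3],[0,0,0.125,0,0,0,0.3]]'
python3 -c "
from h import *
rel([.4575,.1265,.40])
p=snap('top','t2.png');p=snap('scene','s2.png')"
```

```text
t: 3.95
tool_pos: [0.4582, 0.1188, 0.4011]
tool_rot: [0.668, 3.064, 0.008]
contact_force: [0.9, 0.7, -0.0]
opening: 0.0298
t: 4.62
tool_pos: [0.461, 0.1088, 0.402]
tool_rot: [2.062, 2.362, 0.011]
contact_force: [0.8, -0.1, -0.1]
opening: 0.0298
t 4.6167 pos [0.461  0.1088 0.402 ] turn [ 0.009 -0.     0.017] shift mm [18.  -1.1  2. ] F [ 0.84 -0.13 -0.07] open 0.0298 q [ 0.07 -0.32  1.96  0.    1.5  -0.06]
```

View pics/s2.png

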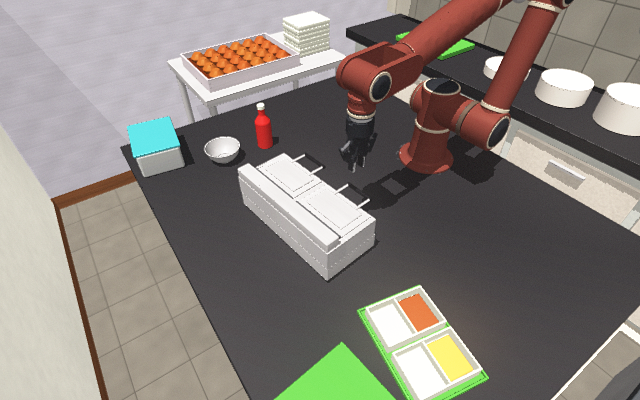

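```bash
python3 -m crank '[[0.009,0,0.017,18,-1,2,0.3],[0,0,0,0,0,22,0.3],[0,0,0,0,0,22,0.3],[0,0,0,0,0,0,0.3],[0,0,0,0,0,0,0.3]]'
python3 -c "
from h import *
rel([.4575,.1265,.355])
p=snap('top','t3.png');im=p['image'][:,:,::-1];cv2.imwrite('pics/t3c.png',cv2.resize(im[180:270,230:390],None,fx=5,fy=5,interpolation=2))
print(proj(p,[.4575,.1265,.146])-[230,180])
p=snap('scene','s3.png');im=p['image'][:,:,::-1];cv2.imwrite('pics/s3c.png',cv2.resize(im[120:220,280:420],None,fx=5,fy=5,interpolation=2))
print((proj(p,[[.4575,.1265,.146],[.4575,.1265,.182]])-[280,120])*5)"
```

```text
t: 5.13
tool_pos: [0.4579, 0.1273, 0.3574]
tool_rot: [2.058, 2.369, 0.006]
contact_force: [0.4, -0.6, 0.8]
opening: 0.0299
t 5.1333 pos [0.4579 0.1273 0.3574] turn [0.005 0.    0.022] shift mm [-0.7 -0.5  2.4] F [ 0.36 -0.65  0.8 ] open 0.0299 q [ 0.11 -0.29  2.   -0.    1.42 -0.03]
[[44.53630494 54.56614519]]
[[392.15984474 357.32600978]
 [396.13881725 313.14650414]]
```

View pics/s3c.png

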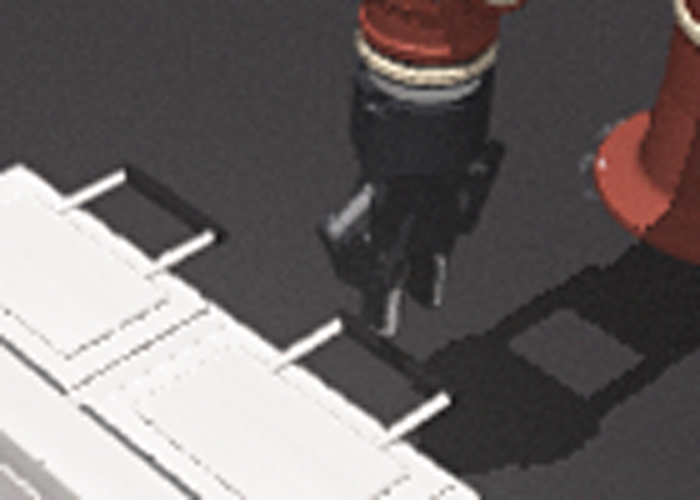

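View pics/t3c.png

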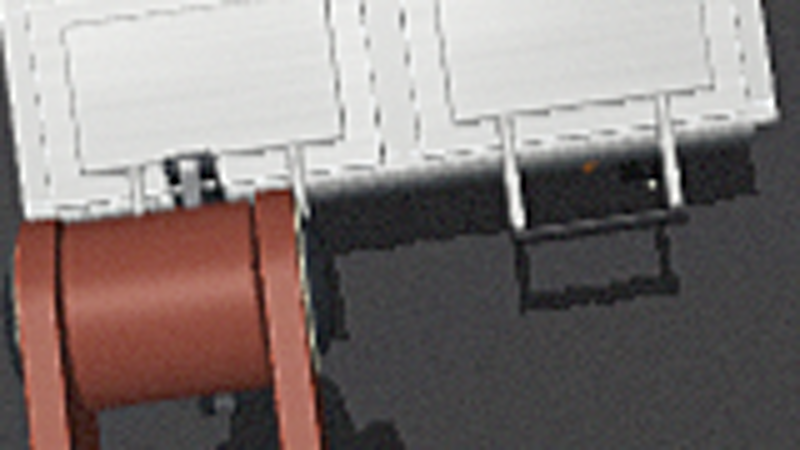

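The scene crop puts the left bar's middle at about (394,362) and my estimate projects to (392,357), so they agree within about 1 raw pixel. The fingers are above the bar and straddle it, so I'll descend.

```bash
python3 -m crank '[[0.005,0,0.022,-0.5,0,16,0.3],[0,0,0,0,0,16,0.3],[0,0,0,0,0,0,0.3]]'
python3 -c "
from h import *
rel([.4575,.1265,.301])"
```

```text
t: 5.48
tool_pos: [0.4595, 0.1265, 0.3279]
tool_rot: [2.086, 2.342, 0.009]
contact_force: [-0.6, 0.3, -1.1]
opening: 0.0294
t 5.4833 pos [0.4595 0.1265 0.3279] turn [ 0.008  0.    -0.003] shift mm [ 0.3 -2.2 26.9] F [-0.58  0.26 -1.07] open 0.0294 q [ 0.11 -0.26  2.03 -0.    1.36 -0.  ]
```

```bash
python3 -m crank '[[0.006,0,0,0,-2,9,0.3],[0,0,0,0,0,9,0.3],[0,0,0,0,-0.5,8,0.3],[0,0,0,0,0,0,0.3]]'
python3 -c "
from h import *
rel([.4575,.1265,.301])
p=snap('scene','s4.png');im=p['image'][:,:,::-1];cv2.imwrite('pics/s4c.png',cv2.resize(im[120:220,280:420],None,fx=5,fy=5,interpolation=2))
"
```

```text
t: 5.82
tool_pos: [0.4574, 0.1259, 0.3006]
tool_rot: [2.09, 2.343, 0.003]
contact_force: [-0.3, -0.1, -0.3]
opening: 0.0299
t 5.8167 pos [0.4574 0.1259 0.3006] turn [ 0.003  0.    -0.004] shift mm [ 0.6  0.2 -0.4] F [-0.27 -0.1  -0.34] open 0.0299 q [ 0.11 -0.23  2.06 -0.    1.31 -0.  ]
```

View pics/s4c.png

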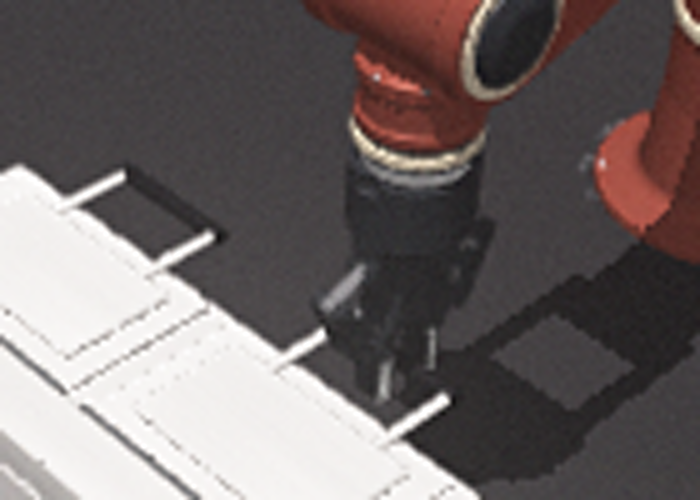

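The inner finger is between the rods and the grip point is at the bar, so I'll close gently.

```bash
python3 -m crank '[[0,0,0,0,0,0,0.6],[0,0,0,0,0,0,0.8],[0,0,0,0,0,0,1],[0,0,0,0,0,0,1],[0,0,0,0,0,0,1],[0,0,0,0,0,0,1]]' 20
python3 -c "
from h import *
rel([.4575,.1265,.301])"
```

```text
t: 6.37
tool_pos: [0.457, 0.1259, 0.3016]
tool_rot: [2.09, 2.345, -0.0]
contact_force: [-0.5, -0.2, -1.7]
opening: 0.0114
t 6.3667 pos [0.457  0.1259 0.3016] turn [ 0.     0.001 -0.004] shift mm [0.5 0.5 0.6] F [-0.45 -0.17 -1.71] open 0.0114 q [ 0.11 -0.23  2.06 -0.    1.32 -0.  ]
```

```bash
cat >> h.py <<'E'
def lid(p0,yaw=6.8):
    o=ctrl.get_obs(); c,s=np.cos(np.radians(yaw)),np.sin(np.radians(yaw))
    Rm=R.from_rotvec(o['tool_rot'])
    bar=o['tool_pos']+Rm.apply([0,0,.155]); b0=np.array(p0)-[0,0,.155]
    d=bar-b0; X=.175-(d[0]*c+d[1]*s); Z=d[2]; a=np.arctan2(Z,X)
    F=o['contact_force']; fx=F[0]*c+F[1]*s; fy=-F[0]*s+F[1]*c
    print('t %.2f a %.3f r %.1f lat %.1f | Ftan %.1f Frad(out) %.1f Flat %.1f open %.4f tilt'%(o['t'],a,1e3*np.hypot(X,Z),1e3*(-d[0]*s+d[1]*c),
      fx*np.sin(a)+F[2]*np.cos(a), -fx*np.cos(a)+F[2]*np.sin(a),fy,o['opening']),end=' ')
    T=R.from_matrix(np.array([[-s,c,0],[c,s,0],[0,0,-1]])); print((Rm.inv()*T).as_rotvec().round(3))
L=[.457,.1259,.3016]
E
python3 -m crank '[[0,0,0,0,0.2,-8.7,1],[0,0,0,0,0.7,-8.7,1],[0,0,0,0,1.1,-8.7,1]]'
python3 -c "
from h import *
lid(L)"
python3 -m crank '[[0,0,0,0,1.5,-8.6,1],[0,0,0,0,2,-8.6,1],[0,0,0,0,2.4,-8.4,1]]'
python3 -c "
from h import *
lid(L)"
```

```text
t: 6.62
tool_pos: [0.4589, 0.1261, 0.3276]
tool_rot: [-2.09, -2.345, 0.001]
contact_force: [2.5, 0.7, -4.0]
opening: 0.0111
t 6.62 a 0.149 r 175.1 lat -0.1 | Ftan -3.6 Frad(out) -3.1 Flat 0.4 open 0.0111 tilt [-0.001  0.001 -0.004]
t: 6.87
tool_pos: [0.4652, 0.1268, 0.3566]
tool_rot: [2.09, 2.345, 0.0]
contact_force: [3.0, 0.3, -5.2]
opening: 0.0111
t 6.87 a 0.319 r 175.5 lat -0.1 | Ftan -4.0 Frad(out) -4.5 Flat -0.1 open 0.0111 tilt [ 0.001  0.    -0.004]
```

```bash
python3 -m crank '[[0,0,0,0,2.3,-6.6,1],[0,0,0,0,2.6,-6.5,1]]' | sed -n 4p
python3 -c "
from h import *
lid(L)"
python3 -m crank '[[0,0,0,0,3,-6.3,1],[0,0,0,0,3.2,-6.2,1]]'| sed -n 4p
python3 -c "
from h import *
lid(L)"
python3 -m crank '[[0,0,0,0,3.4,-6,1],[0,0,0,0,3.6,-5.8,1]]'| sed -n 4p
python3 -c "
from h import *
lid(L)"
```

```text
contact_force: [2.9, 0.5, -4.6]
t 7.03 a 0.413 r 175.9 lat -0.1 | Ftan -3.0 Frad(out) -4.6 Flat 0.1 open 0.0108 tilt [ 0.002  0.    -0.004]
contact_force: [0.0, -0.3, -4.3]
t 7.20 a 0.500 r 176.2 lat -0.0 | Ftan -3.8 Frad(out) -2.1 Flat -0.3 open 0.0110 tilt [ 0.     0.    -0.004]
contact_force: [0.3, -0.4, -4.2]
t 7.37 a 0.582 r 176.7 lat -0.0 | Ftan -3.3 Frad(out) -2.5 Flat -0.4 open 0.0112 tilt [-0.002  0.    -0.004]
```

```bash
python3 -m crank '[[0,0,0,0,4.1,-5.7,1],[0,0,0,0,4.3,-5.5,1]]' | sed -n 4p
python3 -c "
from h import *
lid(L)"
python3 -m crank '[[0,0,0,0,4.6,-5.2,1],[0,0,0,0,4.8,-5,1]]'| sed -n 4p
python3 -c "
from h import *
lid(L)"
```

```text
contact_force: [-3.5, 0.6, -2.5]
t 7.53 a 0.665 r 177.1 lat 0.0 | Ftan -4.0 Frad(out) 1.2 Flat 1.0 open 0.0112 tilt [-0.006  0.    -0.004]
contact_force: [-8.0, -1.1, -6.5]
t 7.70 a 0.734 r 177.6 lat 0.0 | Ftan -10.2 Frad(out) 1.7 Flat -0.2 open 0.0110 tilt [-0.015  0.    -0.003]
```

```bash
python3 -m crank '[[0,0,0,0,0,0,1],[0,0,0,0,0,0,1]]' | sed -n 4p
python3 -c "
from h import *
lid(L)"
```

```text
contact_force: [-4.3, -1.3, -3.2]
t 7.87 a 0.729 r 177.5 lat -0.0 | Ftan -5.3 Frad(out) 1.1 Flat -0.8 open 0.0110 tilt [-0.021  0.001 -0.003]
```

```bash
python3 -m crank '[[0,0,0,0,4.2,-4.2,1],[0,0,0,0,2,-2,1]]' | sed -n 4p
python3 -c "
from h import *
lid(L)"
python3 -m crank '[[0,0,0,0,2,-2,1]]' | sed -n 4p
python3 -c "
from h import *
lid(L)"
```

```text
contact_force: [-6.6, -0.5, -4.8]
t 8.03 a 0.751 r 177.6 lat 0.0 | Ftan -8.0 Frad(out) 1.5 Flat 0.3 open 0.0112 tilt [-0.035  0.001 -0.003]
contact_force: [-7.9, -1.0, -5.2]
t 8.12 a 0.754 r 177.6 lat 0.0 | Ftan -9.2 Frad(out) 2.2 Flat -0.1 open 0.0111 tilt [-0.041  0.001 -0.003]
```

The left hinge clearly binds: the tangential force climbs to 8–10 N from about 0.67 rad on, and the lid barely advances. I'll ease it down.

```bash
python3 -m crank '[[-0.005,0,0,0,-6.1,5.9,1],[-0.005,0,0,0,-5.8,6.1,1],[-0.005,0,0,0,-5.5,6.3,1],[-0.005,0,0,0,-5.2,6.5,1]]' | sed -n 4p
python3 -c "
from h import *
lid(L)"
```

```text
contact_force: [0.5, -1.0, -1.3]
t 8.45 a 0.596 r 177.2 lat -0.0 | Ftan -0.8 Frad(out) -1.0 Flat -1.1 open 0.0109 tilt [-0.007  0.001 -0.003]
```

```bash
python3 -m crank '[[-0.003,0,0,0,-4.7,6.7,1],[-0.003,0,0,0,-4.2,6.9,1],[0,0,0,0,-3.6,7.1,1],[0,0,0,0,-3.3,7.2,1]]' | sed -n 4p
python3 -c "
from h import *
lid(L)"
python3 -m crank '[[0,0,0,0,-2.9,7.4,1],[0,0,0,0,-2.6,7.5,1],[0,0,0,0,-2.3,7.6,1],[0,0,0,0,-2,7.6,1]]' | sed -n 4p
python3 -c "
from h import *
lid(L)"
```

```text
contact_force: [2.4, 0.9, -2.2]
t 8.78 a 0.411 r 177.0 lat -0.0 | Ftan -1.0 Frad(out) -3.2 Flat 0.6 open 0.0108 tilt [ 0.007  0.001 -0.003]
contact_force: [3.4, 0.9, -2.2]
t 9.12 a 0.213 r 176.3 lat -0.1 | Ftan -1.4 Frad(out) -3.9 Flat 0.5 open 0.0112 tilt [ 0.011  0.001 -0.003]
```

```bash
python3 -m crank '[[0.003,0,0,0,-0.9,6.5,1],[0.003,0,0,0,-0.6,6.5,1],[0.003,0,0,0,-0.3,6.5,1],[0,0,0,0,-0.5,6,1]]' | sed -n 4p
python3 -c "
from h import *
lid(L)"
python3 -m crank '[[0,0,0,0,-0.2,4,1],[0,0,0,0,-0.1,3,1],[0,0,0,0,0,2,1]]' | sed -n 4p
python3 -c "
from h import *
lid(L)"
```

```text
contact_force: [3.2, 1.0, -1.3]
t 9.45 a 0.052 r 175.2 lat -0.1 | Ftan -1.1 Frad(out) -3.4 Flat 0.6 open 0.0111 tilt [ 0.005  0.001 -0.003]
contact_force: [-4.1, 0.1, 6.7]
t 9.70 a 0.042 r 175.0 lat -0.1 | Ftan 6.5 Frad(out) 4.4 Flat 0.6 open 0.0109 tilt [-0.     0.002 -0.003]
```

```bash
python3 -m crank '[[0,0,0,0,0,2,1],[0,0,0,0,0,1,1]]' | sed -n 4p
python3 -c "
from h import *
lid(L)
p=snap('scene','s5.png');im=p['image'][:,:,::-1];cv2.imwrite('pics/s5c.png',cv2.resize(im[120:220,280:420],None,fx=5,fy=5,interpolation=2))
"
```

```text
contact_force: [-0.6, 0.1, 1.5]
t 9.87 a 0.042 r 175.1 lat -0.1 | Ftan 1.5 Frad(out) 0.6 Flat 0.2 open 0.0110 tilt [-0.003  0.002 -0.003]
```

View pics/s5c.png

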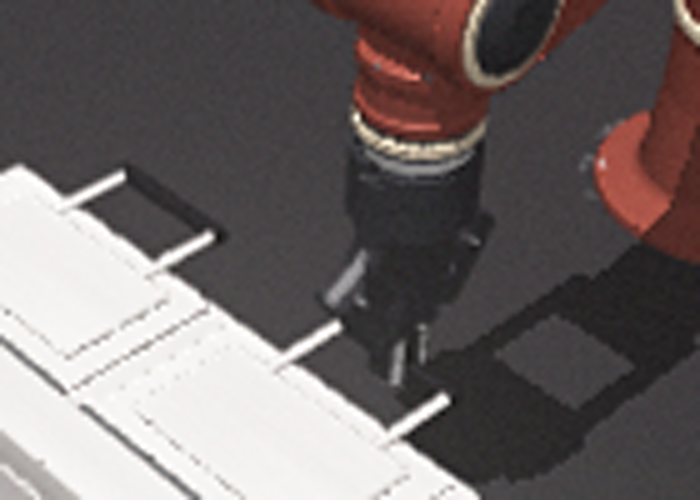

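The rod ends at (340,325) and (448,400) are where they were at the start. So the lid is shut, and the bar slid about 7 mm along the pads. I'll release and rise.

```bash
python3 -m crank '[[0,0,0,0,0,0,0.6],[0,0,0,0,0,0,0.3],[0,0,0,0,0,0,0.3],[0,0,0,0,0,0,0.3]]' | sed -n 4,5p
python3 -m crank '[[0,0,0,0,0,-15,0.3],[0,0,0,0,0,-25,0.3],[0,0,0,0,0,-25,0.3],[0,0,0,0,0,0,0.3]]'
python3 -c "
from h import *
p=snap('scene','s6.png');im=p['image'][:,:,::-1];cv2.imwrite('pics/s6c.png',cv2.resize(im[120:220,280:420],None,fx=5,fy=5,interpolation=2))
for q in ['handle_left','handle_right']: print(q,[(np.round(d['centre'],4),d['confidence']) for d in spotter.mark_of(q,p)])
rel([.4825,-.085,.36])
"
```

```text
contact_force: [-0.2, -0.4, 1.2]
opening: 0.0298
t: 10.58
tool_pos: [0.4562, 0.1261, 0.3701]
tool_rot: [-2.083, -2.339, 0.021]
contact_force: [1.4, -0.3, 1.4]
opening: 0.0299
handle_left [(array([0.4638, 0.1243, 0.1465]), 0.89)]
handle_right [(array([ 0.4852, -0.086 ,  0.1441]), 0.84)]
t 10.7333 pos [0.4549 0.1259 0.3645] turn [-0.025  0.002 -0.003] shift mm [-212.7    3.3    4.8] F [-0.62  0.61 -0.05] open 0.0296 q [ 0.11 -0.29  2.   -0.    1.46 -0.  ]
```

View pics/s6c.png

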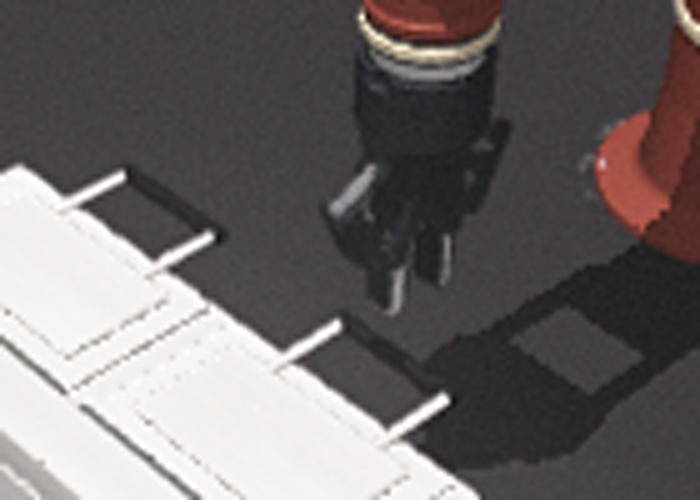

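```bash
python3 -m crank '[[-0.012,0,0,-30,1,0,0.3],[-0.012,0,0,-35,1,0,0.3],[0,0,0,-35,1,0,0.3],[0,0,0,-35,0,0,0.3],[0,0,0,-35,0,0,0.3],[0,0,0,-30,0,0,0.3],[0,0,0,0,0,0,0.3]]'
python3 -c "
from h import *
rel([.4825,-.085,.335])
"
```

```text
t: 11.32
tool_pos: [0.4788, -0.078, 0.3508]
tool_rot: [-2.07, -2.343, 0.016]
contact_force: [0.4, 1.5, 0.1]
opening: 0.0301
t 11.3167 pos [ 0.4788 -0.078   0.3508] turn [-0.018 -0.004  0.005] shift mm [-7.4  3.1 15.7] F [0.35 1.54 0.06] open 0.0301 q [-0.31 -0.25  1.98 -0.    1.42 -0.44]
```

```bash
python3 -m crank '[[-0.018,-0.004,0.005,-7.4,3.1,4,0.3],[0,0,0,0,0,12,0.3],[0,0,0,0,0,0,0.3],[0,0,0,0,0,0,0.3]]'
python3 -c "
from h import *
rel([.4825,-.085,.301])
p=snap('scene','s7.png');im=p['image'][:,:,::-1];cv2.imwrite('pics/s7c.png',cv2.resize(im[110:210,250:390],None,fx=5,fy=5,interpolation=2))
print((proj(p,[.4825,-.085,.146])-[250,110])*5)
"
```

```text
t: 11.65
tool_pos: [0.4809, -0.0854, 0.327]
tool_rot: [-2.084, -2.336, 0.005]
contact_force: [0.7, 0.4, -0.5]
opening: 0.0296
t 11.65 pos [ 0.4809 -0.0854  0.327 ] turn [-0.009 -0.006 -0.005] shift mm [ 0.1  1.9 26. ] F [ 0.75  0.39 -0.51] open 0.0296 q [-0.33 -0.22  2.    0.    1.37 -0.44]
[[314.97751714 249.42806432]]
```

View pics/s7c.png

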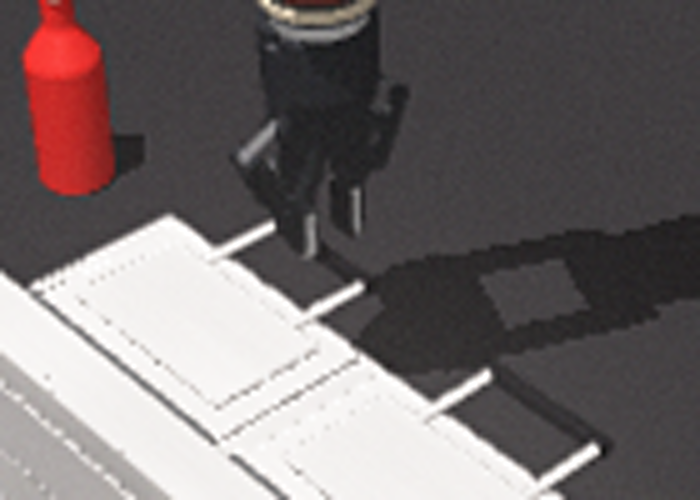

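```bash
python3 -m crank '[[-0.009,-0.006,-0.005,2,1.9,8,0.3],[0,0,0,0,0,8,0.3],[0,0,0,0,0,0,0.3]]'
python3 -m crank '[[0,0,0,0,0,7,0.3],[0,0,0,0,0,5,0.3],[0,0,0,0,0,0,0.3]]'
python3 -c "
from h import *
rel([.4825,-.083,.299])
p=snap('scene','s8.png');im=p['image'][:,:,::-1];cv2.imwrite('pics/s8c.png',cv2.resize(im[110:210,250:390],None,fx=5,fy=5,interpolation=2))
"
```

```text
t: 11.95
tool_pos: [0.4818, -0.0804, 0.3092]
tool_rot: [-2.078, -2.352, 0.001]
contact_force: [0.3, 0.2, -1.4]
opening: 0.0297
t: 12.2
tool_pos: [0.4817, -0.0792, 0.2964]
tool_rot: [-2.076, -2.354, 0.001]
contact_force: [0.9, 0.5, -0.1]
opening: 0.0298
t 12.2 pos [ 0.4817 -0.0792  0.2964] turn [-0.003 -0.002  0.007] shift mm [-3.9  0.3 -2.6] F [ 0.85  0.46 -0.12] open 0.0298 q [-0.32 -0.19  2.03  0.    1.31 -0.44]
```

View pics/s8c.png

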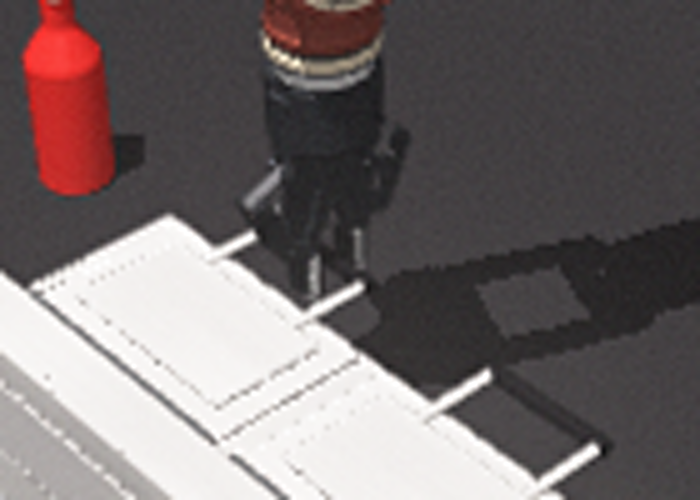

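The inner finger is between the rods, with its tip beside the left rod at about (312,290). I'll centre it by 4 mm and close.

```bash
python3 -m crank '[[0,0,0,-4,0.3,-2,0.3],[0,0,0,0,0,0,0.6],[0,0,0,0,0,0,0.8],[0,0,0,0,0,0,1],[0,0,0,0,0,0,1],[0,0,0,0,0,0,1],[0,0,0,0,0,0,1]]' 25
python3 -c "
from h import *
rel([.4825,-.085,.299])"
```

```text
t: 12.83
tool_pos: [0.4829, -0.0837, 0.2994]
tool_rot: [-2.077, -2.353, -0.001]
contact_force: [1.3, 1.6, -0.6]
opening: 0.0111
t 12.8333 pos [ 0.4829 -0.0837  0.2994] turn [-0.001 -0.003  0.006] shift mm [-1.2 -0.5  0.4] F [ 1.25  1.63 -0.57] open 0.0111 q [-0.32 -0.19  2.02  0.    1.31 -0.45]
```

```bash
echo 'Rr=[.4829,-.0837,.2994]' >> h.py
python3 -m crank '[[0,0,0,0,0.2,-8.7,1],[0,0,0,0,0.7,-8.7,1],[0,0,0,0,1.1,-8.7,1]]' | sed -n 4p
python3 -c "
from h import *
lid(Rr)"
python3 -m crank '[[0,0,0,0,1.5,-8.6,1],[0,0,0,0,2,-8.6,1],[0,0,0,0,2.4,-8.4,1]]'| sed -n 4p
python3 -c "
from h import *
lid(Rr)"
python3 -m crank '[[0,0,0,0,2.3,-6.6,1],[0,0,0,0,2.6,-6.5,1]]' | sed -n 4p
python3 -c "
from h import *
lid(Rr)"
```

```text
contact_force: [4.0, 0.6, -4.3]
t 13.08 a 0.142 r 175.4 lat 0.4 | Ftan -3.7 Frad(out) -4.6 Flat 0.1 open 0.0109 tilt [-0.002 -0.003  0.005]
contact_force: [4.4, -0.5, -4.0]
t 13.33 a 0.304 r 175.8 lat 0.4 | Ftan -2.5 Frad(out) -5.3 Flat -1.0 open 0.0111 tilt [-0.003 -0.003  0.005]
contact_force: [0.9, -0.1, -3.9]
t 13.50 a 0.395 r 176.1 lat 0.5 | Ftan -3.3 Frad(out) -2.4 Flat -0.2 open 0.0112 tilt [-0.004 -0.003  0.005]
```

Right lid next. I'll still watch its force through the 0.4–0.9 rad range.

```bash
python3 -m crank '[[0,0,0,0,3,-6.3,1],[0,0,0,0,3.2,-6.2,1]]'| sed -n 4p
python3 -c "
from h import *
lid(Rr)"
python3 -m crank '[[0,0,0,0,3.5,-6,1],[0,0,0,0,3.8,-5.8,1]]'| sed -n 4p
python3 -c "
from h import *
lid(Rr)"
python3 -m crank '[[0,0,0,0,4.1,-5.7,1],[0,0,0,0,4.3,-5.5,1]]' | sed -n 4p
python3 -c "
from h import *
lid(Rr)"
python3 -m crank '[[0,0,0,0,4.6,-5.2,1],[0,0,0,0,4.8,-5,1]]'| sed -n 4p
python3 -c "
from h import *
lid(Rr)"
```

```text
contact_force: [-0.1, -0.9, -3.7]
t 13.67 a 0.479 r 176.4 lat 0.5 | Ftan -3.4 Frad(out) -1.5 Flat -0.8 open 0.0110 tilt [-0.007 -0.003  0.005]
contact_force: [-2.7, -0.2, -2.5]
t 13.83 a 0.561 r 176.8 lat 0.5 | Ftan -3.5 Frad(out) 0.9 Flat 0.2 open 0.0105 tilt [-0.011 -0.003  0.005]
contact_force: [-5.9, -0.8, -0.3]
t 14.00 a 0.644 r 177.2 lat 0.5 | Ftan -3.8 Frad(out) 4.6 Flat -0.1 open 0.0106 tilt [-0.015 -0.003  0.005]
contact_force: [-4.8, -0.5, 0.3]
t 14.17 a 0.729 r 177.7 lat 0.5 | Ftan -3.1 Frad(out) 3.8 Flat 0.1 open 0.0110 tilt [-0.02  -0.004  0.005]
```

```bash
python3 -m crank '[[-0.005,0,0,0,5,-6.0,1],[-0.005,0,0,0,5.3,-5.6,1],[-0.005,0,0,0,5.6,-5.4,1]]'| sed -n 4p
python3 -c "
from h import *
lid(Rr)"
python3 -m crank '[[-0.005,0,0,0,6,-5.1,1],[-0.005,0,0,0,6.4,-4.8,1],[-0.005,0,0,0,6.6,-4.4,1]]'| sed -n 4p
python3 -c "
from h import *
lid(Rr)"
```

```text
contact_force: [-4.6, -0.5, 0.9]
t 14.42 a 0.883 r 178.8 lat 0.6 | Ftan -3.0 Frad(out) 3.6 Flat 0.1 open 0.0112 tilt [-0.008 -0.004  0.005]
contact_force: [-2.2, 0.0, 0.8]
t 14.67 a 1.049 r 180.2 lat 0.6 | Ftan -1.5 Frad(out) 1.8 Flat 0.3 open 0.0109 tilt [ 0.01  -0.003  0.005]
```

```bash
python3 -m crank '[[0.003,0,0,0,7.2,-3.4,1],[0.003,0,0,0,7.3,-3.1,1],[0.003,0,0,0,7.5,-2.8,1]]'| sed -n 4p
python3 -c "
from h import *
lid(Rr)"
python3 -m crank '[[0,0,0,0,7.4,-2.4,1],[0,0,0,0,7.5,-2.1,1],[0,0,0,0,7.6,-1.7,1]]'| sed -n 4p
python3 -c "
from h import *
lid(Rr)"
```

```text
contact_force: [-4.7, -0.8, 3.3]
t 14.92 a 1.197 r 181.3 lat 0.7 | Ftan -3.3 Frad(out) 4.8 Flat -0.2 open 0.0111 tilt [ 0.005 -0.003  0.005]
contact_force: [-4.0, 1.1, 4.7]
t 15.17 a 1.349 r 182.5 lat 0.8 | Ftan -2.7 Frad(out) 5.5 Flat 1.6 open 0.0111 tilt [ 0.008 -0.002  0.005]
```

```bash
python3 -m crank '[[0,0,0,0,7.6,-1,1],[0,0,0,0,7.6,-0.6,1],[0,0,0,0,7.6,-0.2,1]]'| sed -n 4p
python3 -c "
from h import *
lid(Rr)"
python3 -m crank '[[0,0,0,0,7,0.3,1],[0,0,0,0,7,0.6,1],[0,0,0,0,6,0.8,1]]'| sed -n 4p
python3 -c "
from h import *
lid(Rr)"
```

```text
contact_force: [-1.9, -0.0, 3.4]
t 15.42 a 1.495 r 181.8 lat 0.8 | Ftan -1.7 Frad(out) 3.5 Flat 0.2 open 0.0110 tilt [ 0.012 -0.001  0.005]
contact_force: [-0.4, 0.4, 4.3]
t 15.67 a 1.625 r 181.0 lat 0.9 | Ftan -0.6 Frad(out) 4.3 Flat 0.4 open 0.0106 tilt [ 0.015 -0.001  0.005]
```

```bash
python3 -m crank '[[0,0,0,0,5,1,1],[0,0,0,0,4,1,1]]'| sed -n 4p
python3 -c "
from h import *
lid(Rr)"
python3 -m crank '[[0,0,0,0,3,0.6,1],[0,0,0,0,2,0.3,1]]'| sed -n 4p
python3 -c "
from h import *
lid(Rr)
p=snap('scene','s9.png')"
```

```text
contact_force: [0.2, 0.1, 5.3]
t 15.83 a 1.688 r 180.5 lat 0.9 | Ftan -0.4 Frad(out) 5.3 Flat 0.1 open 0.0104 tilt [ 0.018 -0.     0.006]
contact_force: [-13.9, -0.3, 8.4]
t 16.00 a 1.696 r 180.5 lat 0.9 | Ftan -14.7 Frad(out) 6.6 Flat 1.3 open 0.0107 tilt [ 0.003 -0.001  0.005]
```

View pics/s9.png

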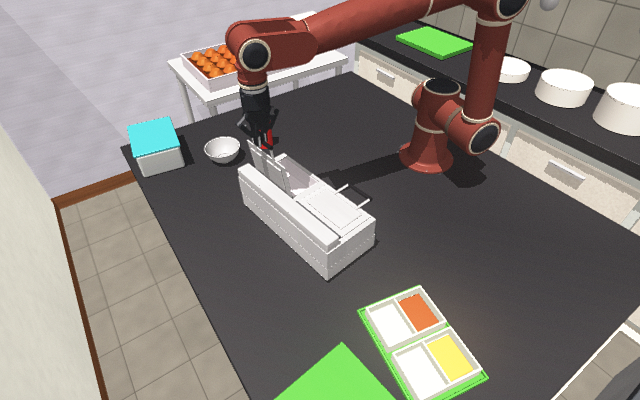

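The right lid stands upright on its stop, which showed as a force jump at 1.70 rad. I'll relax the hold, release, and rise straight up.

```bash
python3 -m crank '[[0,0,0,0,0,0,1],[0,0,0,0,0,0,0.6],[0,0,0,0,0,0,0.3],[0,0,0,0,0,0,0.2],[0,0,0,0,0,0,0.2]]'
python3 -m crank '[[0,0,0,0,0,-10,0.2],[0,0,0,0,0,-20,0.2],[0,0,0,0,0,-25,0.2],[0,0,0,0,0,-25,0.2],[0,0,0,0,0,-10,0.2],[0,0,0,0,0,0,0.2],[0,0,0,0,0,0,0.2]]'
python3 -c "
from h import *
p=snap('top','t10.png')
for q in ['handle_left','handle_right','sauce_bottle','steel_bowl','meal_tray']: print(q,[(np.round(d['centre'],4),round(d['confidence'],2)) for d in spotter.mark_of(q,p)][:2])
p=snap('scene','s10.png')
for q in ['handle_left','handle_right','sauce_bottle','steel_bowl','meal_tray']: print(q,[(np.round(d['centre'],4),round(d['confidence'],2)) for d in spotter.mark_of(q,p)][:2])
im=p['image'][:,:,::-1];cv2.imwrite('pics/s10c.png',cv2.resize(im[80:280,190:400],None,fx=3,fy=3,interpolation=2))
"
```

```text
t: 16.47
tool_pos: [0.6791, -0.0596, 0.4744]
tool_rot: [-2.079, -2.353, -0.002]
contact_force: [-0.1, -0.4, -0.2]
opening: 0.0344
t: 17.05
tool_pos: [0.6798, -0.0599, 0.5652]
tool_rot: [-2.075, -2.349, 0.001]
contact_force: [0.5, 1.2, 0.3]
opening: 0.0339
handle_left [(array([0.4541, 0.1262, 0.147 ]), 0.71), (array([ 0.6796, -0.0566,  0.3221]), 0.38)]
handle_right []
sauce_bottle [(array([ 4.858e-01, -4.484e-01, -4.000e-04]), 0.7)]
steel_bowl [(array([ 0.6663, -0.4601, -0.0013]), 0.8)]
meal_tray [(array([ 0.5935,  0.5379, -0.0018]), 0.74)]
handle_left [(array([0.4606, 0.1303, 0.1449]), 0.83), (array([ 0.6582, -0.0623,  0.1457]), 0.66)]
handle_right [(array([ 0.6827, -0.0624,  0.3177]), 0.56)]
sauce_bottle [(array([ 0.4852, -0.4498, -0.0047]), 0.7)]
steel_bowl [(array([ 0.6633, -0.4648,  0.0044]), 0.83)]
meal_tray [(array([0.5883, 0.5342, 0.0015]), 0.62)]
```

View pics/s10c.png

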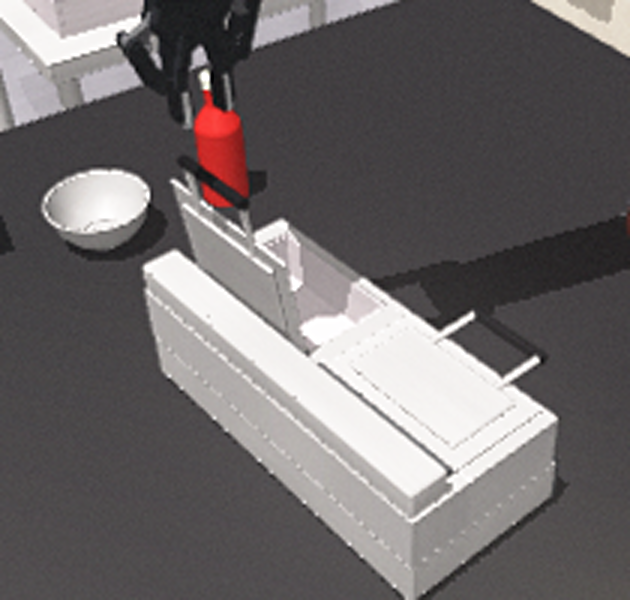

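The right lid stands open by itself, with its bar at about (215,180) in the crop. The left lid is shut flush, the gripper is clear above, and the bystanders haven't moved. Handing in.

```bash
python3 -c "
from h import *
print(ctrl.finish_job())"
```

```text
the job is handed in; nothing more can be done
None
```

I tried the left lid first, then the right, and handed the job in at about 17 s. No verdict came back.

- **Left lid:** it binds. The force along the bar's path rose from about 3–4 N to 8–10 N from roughly 0.67 rad. I took it to about 0.75 rad to be sure, then eased it down and let it go shut. The bar slid about 7 mm along the pads, so the arm read 0.04 rad with the lid down. The camera shows the handle exactly where it was at the start.
- **Right lid:** it swings freely, at about 3–4 N or less all the way. It met its stop at about 1.70 rad with a brief push of 15 N. I relaxed the hold before letting go, and it stands open by itself, with its bar seen near (0.68, -0.06, 0.32).

**Last checks:** the bottle, bowl and tray were within a few mm of their starting positions, which is within what the cameras can tell. The gripper was clear above, with no contact force beyond sensor noise.

**Detector errors:** in the last pictures the trained networks missed the right handle once (top view). They also gave a few lower-confidence false hits for the left handle. The pictures themselves showed both lids clearly.

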